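# Press the model's roofs home in order

### The arm

A 6-joint arm with a two-finger parallel gripper is mounted at the origin on the work surface. World frame = base frame: x ahead of the robot, y to its left, z up, the work surface at z = 0. Lengths are in mm, angles in rad, forces in N, time in s.
With the tool pointing down it reaches from about 275 to 750 mm from the base axis. Payload 10.2 kg.
Tool frame: the origin (TCP) lies midway between the tips of the shut fingers; the grasp point (between the pads) lies grip_depth behind it (grip_depth is the distance from the TCP to the grasp point, in mm); z points along the fingers, y is the line along which they close (so a half turn about z gives the same grasp; the last joint's range is limited). The gripper opens to 85 mm and grips with 20 to 120 N. Pads are 22 mm wide; open, the fingers measure 114 mm over their backs; the gripper's body (76 mm by 85 mm) begins 54 mm behind the grasp point. The pads swing forward as they close: fully open they stand 13 mm farther back than shut.
Start: joints at [-1.539, 0.313, 1.498, -0, 1.331, -0.223], TCP at [132.314, -508.059, 231.294] pointing down, gripper open.
Joint ranges: [-2.94, 2.94], [-0.97, 2.17], [0.19, 2.56], [-1.23, 4.37], [0.02, 3.11], [-2.88, 2.88]. Speed limits (rad/s): [2.39, 2.39, 3.01, 3.14, 3.14, 3.14].

### API

Orientations are given as a unit quaternion [w, x, y, z].
In Python, from rig import * gives the robot as it stands.
- The arm moves only by the tool servo_tool, never from a script. Its argument "commands" is a list of rows, each a list of 3 entries, a list of its own where there are three numbers: the gripper command: -1 is fully open, 1 is shut, values between are in proportion, then the shift along the tool's x, y, z in m, then the turn, a rotation vector about the tool's x, y, z in units of 6 degrees (1.0 is 6 degrees). In form: [[grip, [dx, dy, dz], [ax, ay, az]], ...]. A call has 1 to 10 rows; each row shifts and turns the commanded pose from where the row before left it, along the tool's axes as they then stand; what a row does not reach is not made up. A row lasts 1/12 s, in which the tool goes at most 41.7 mm and 7.16 degrees, less where a joint would pass 70% of its speed; a pose out of reach is approached as far as the arm can. A call is refused whole if a number of a shift passes 0.0417 or a number of a turn 1, either way. A call with a gripper value outside its range is refused whole. The fingers move at their own pace and stop on an object; "squeeze" is the grip in N (left out, the last holds). Time passes only in rows, so rows that do not move let the fingers close. It gives the time, the measured TCP pose, the force, the opening and the grip force at its end, in the units of the state.
- sense(): the state, without advancing time (a new reading comes with each control period).
- capture(name): name is "scene" or "side" or "wrist"; returns a dict with "pixels" (400x640x3 uint8, red, green, blue), "z_map" (400x640 float32, mm along the optical axis (not along the pixel's ray), 0 where there is no reading), "fx", "fy", "cx", "cy" (pixels), "distortion" ([k1, k2, p1, p2, k3] as OpenCV has them; the pictures are not rectified), "rvec" (rotation vector, rad) and "tvec" (3), from world to camera coordinates, as OpenCV has them; the wrist camera has in their place "T_tool_cam" (4x4, takes a point from camera to tool coordinates, whose origin is the TCP and whose axes are the flange's). Camera axes: x right, y down, z forward; pixel columns grow to the right and rows downward; lengths in mm; the calibration is good to about 2 mm. A picture is of the moment at which its call begins: read the wrist's pose just before it.
- finish_job(): hands the job in; it is judged then, once.
The state is a dict: "time_s": time; "joints": joint angles; "dq": joint speeds; "tau": joint torques, N m; "eef_pos": TCP position; "ee_rot": TCP orientation; "force": force on the tool from outside, world axes, zero at the start; "wrist_torque": the same for the moment, N m; "grip_width": opening from 0.0 (shut) to 1.0 (fully open); "grip_force": force on a finger pad.
Only numpy, scipy, OpenCV 4.12 (cv2) and the standard library are available. Lean on these libraries where they do the work, as an engineer would, in place of code of your own. Each camera call takes 0.05 s, during which the arm holds its last target. There are 200 camera calls.

### The job

On the architect's site model, three of the press-fit roofs are still standing up on their dowels: press them down with your fingertips until each is fully home, first the hipped roof, then the one with the round water tank, and last the one with the boxy stair head. Leave the plain flat roof raised as it is. Do not pull any roof up, and do not lift, knock over or shift the little trees, the bus, the mug or the glue bottle.

Things in the scene. Friction and masses are not known exactly. Their poses are not given: they have to be found in the camera images.
- hip_top (a point): centre of the flat top of the hipped roof (four grey slopes meeting in a 24 x 24 mm flat, on a 96 x 96 mm slab; 44 mm from slab underside to this point). It is the place to press and moves down with the roof. z is up.
- hip_roof (a joint): How far the hipped roof is pressed, in m: 0 = standing fully raised, grows downwards as it is pressed, 0.014 m = fully home with no gap under the slab; above 0.012 counts as home. Starts between 0 and 0.004. A press fit on four wooden dowels: a steady push of about 8 N slides it, it stays where it is left and does not spring back. Pulling it up makes the value negative.
- tank_top (a point): centre of the flat top of the round wooden water tank (42 mm across, 52 mm above the underside of its 98 x 94 mm roof slab). The place to press; moves down with the roof. z is up.
- tank_roof (a joint): How far the roof with the water tank is pressed, in m: 0 = standing fully raised, grows downwards as it is pressed, 0.014 m = fully home with no gap under the slab; above 0.012 counts as home. Starts between 0 and 0.004. A press fit on four wooden dowels: a steady push of about 8 N slides it, it stays where it is left and does not spring back. Pulling it up makes the value negative.
- stair_top (a point): centre of the top of the boxy stair head (30 x 52 mm box, 38 mm above the underside of its 94 x 100 mm roof slab). The place to press; moves down with the roof. z is up.
- stair_roof (a joint): How far the roof with the stair head is pressed, in m: 0 = standing fully raised, grows downwards as it is pressed, 0.014 m = fully home with no gap under the slab; above 0.012 counts as home. Starts between 0 and 0.004. A press fit on four wooden dowels: a steady push of about 8 N slides it, it stays where it is left and does not spring back. Pulling it up makes the value negative.
- flat_top (a point): centre of the top of the plain flat roof slab (100 x 96 x 8 mm, nothing on it), which must stay raised. z is up.
- flat_roof (a joint): How far the plain flat roof is pressed, in m: 0 = raised, grows downwards to 0.014. Starts between 0 and 0.003 and must stay below 0.006. Slides at about 8 N.
- board: the model's fixed cardboard baseboard, 280 (x) x 560 (y) x 20 mm, origin in the middle of its underside, on the table. The four buildings stand on it in a staggered row along its y, about 130 mm apart, in any order; the tops of the roofs are 125 to 190 mm above the table.
- tree_a: bystander: model tree on the baseboard, 56 mm tall on a round 26 mm foot, wood; origin in the middle of its underside. Loose; leave it standing where it is.
- tree_b: bystander: model tree on the baseboard, 57 mm tall on a round 26 mm foot, wood; origin in the middle of its underside. Loose; leave it standing where it is.
- tree_c: bystander: model tree on the baseboard, 56 mm tall on a round 26 mm foot, wood; origin in the middle of its underside. Loose; leave it standing where it is.
- bus: bystander: wooden model bus on the baseboard, 18 x 52 x 20 mm; origin in the middle of its underside. Loose; leave it standing where it is.
- mug: bystander: white mug on the table, 80 mm wide, 90 mm tall; origin in the middle of its underside. Loose; leave it standing where it is.
- glue: bystander: white glue bottle on the table, 48 mm wide, 130 mm tall; origin in the middle of its underside. Loose; leave it standing where it is.

How it is judged (in metres and radians):
On the way, in this order (a step that is already met when the one before it is completed fails the run):
1. the hipped roof is fully home (within 2 mm) (value of joint hip_roof above 0.012 m), for 0.2 s.
2. the water-tank roof is fully home (within 2 mm) (value of joint tank_roof above 0.012 m), for 0.2 s.
3. the stair-head roof is fully home (within 2 mm) (value of joint stair_roof above 0.012 m), for 0.2 s.
At the end, for the whole second after the job is handed in: The hipped, water-tank and stair-head roofs are all home (within 2 mm of fully down), the plain flat roof is still raised (pressed less than 6 mm), and every bystander is within 20 mm of where it started (value of joint each of hip_roof, tank_roof, stair_roof above 0.012 m and value of joint flat_roof between -0.004 and 0.006 m and distance of each of tree_a, tree_b, tree_c, bus, mug, glue from where it was at the start of the episode below 0.02 m); the robot touches nothing.
It fails at once if the water-tank roof is pressed down (past 8 mm) before the hipped roof is home (value of joint tank_roof above 0.008 m and value of joint hip_roof below 0.012 m).
It fails at once if the stair-head roof is pressed down (past 8 mm) before the water-tank roof is home (value of joint stair_roof above 0.008 m and value of joint tank_roof below 0.012 m).
It fails at once if the plain flat roof is pressed down (past 6 mm) (value of joint flat_roof above 0.006 m).
It fails at once if a roof is pulled up off its building (more than 4 mm above its raised position) (value of joint any of hip_roof, tank_roof, stair_roof, flat_roof below -0.004 m).
It fails at once if a bystander is lifted, knocked over or moved by more than 20 mm (distance of any of tree_a, tree_b, tree_c, bus, mug, glue from where it was at the start of the episode above 0.02 m or angle between any of tree_a, tree_b, tree_c, bus, mug, glue's own z axis and vertical above 0.5 rad).
It also fails if it takes over 51 s, if anything falls off the work surface, if the arm or the gripper's body presses on something with over 40 N, if the wrist force passes 120 N, or if a joint passes its speed limit or range.

## Working session

There is one attempt and no reset: what is moved stays moved. The work goes in short steps, Python scripts to look and compute and a tool call to move; the robot and the scene stay as the last step left them, time stands still between calls to the robot, and variables do not carry over. Pictures are saved under pics/ and viewed, at most 10 in all, crops included, and the job is handed in when it is done.

Besides the shell and the picture viewer there is one more tool, called by a JSON object that holds its "api" and its "payload", one argument or row to a line. servo_tool: Moves the arm, as the interface text tells. Its arguments: {"type":"object","properties":{"commands":{"type":"array"},"squeeze":{"type":"number"}},"required":["commands"]}

```bash
mkdir -p pics
cat > h.py <<'E'
from rig import *
import numpy as np, cv2
def grab(n):
    c=capture(n); cv2.imwrite(f'pics/{n}0.png',c['pixels'][:,:,::-1]); np.savez(f'{n}.npz',**c); return c
def cloud(c):
    h,w=c['z_map'].shape; u,v=np.meshgrid(np.arange(w),np.arange(h))
    K=np.array([[c['fx'],0,c['cx']],[0,c['fy'],c['cy']],[0,0,1]],float)
    p=cv2.undistortPoints(np.stack([u,v],-1).reshape(-1,1,2).astype(float),K,np.array(c['distortion'],float)).reshape(h,w,2)
    z=c['z_map'].astype(float); X=np.dstack([p*z[...,None],z])
    R=cv2.Rodrigues(np.array(c['rvec'],float))[0]
    W=(X-np.array(c['tvec'],float).ravel())@R; W[z<=0]=np.nan
    return W
E
python3 - <<'E'
from h import *
s=sense();print(s)
for n in('scene','side'):
    c=grab(n);W=cloud(c);np.save(n+'_W.npy',W)
    R=cv2.Rodrigues(np.array(c['rvec'],float))[0];print(n,-R.T@np.array(c['tvec']).ravel(),R[2])
a=[cv2.imread(f'pics/{n}0.png') for n in('scene','side')]
E
```

```text
{'time_s': 0.0, 'joints': array([-1.53941035e+00,  3.13450567e-01,  1.49840119e+00,  1.34369830e-06,
        1.33098997e+00, -2.23373337e-01]), 'dq': array([-0.0026519 , -0.00080345, -0.00045944, -0.00078383, -0.0007876 ,
        0.00066614]), 'tau': array([-3.08057926e-03, -4.12268257e+01, -2.59747159e+01, -3.86443771e-04,
        4.11579516e-03,  7.94575840e-06]), 'eef_pos': array([ 132.30091468, -507.8077218 ,  230.74829112]), 'ee_rot': array([-6.21598919e-04,  9.91898002e-01,  1.27035283e-01,  6.05090692e-05]), 'force': array([-0.03322575, -0.26021623,  0.13352724]), 'wrist_torque': array([-0.02320951,  0.00129834, -0.00976122]), 'grip_force': 0.0, 'grip_width': 0.999609372039055}
scene [ 882.51763569  574.55958345 1209.31259857] [-0.26630391 -0.43113922 -0.86209118]
side [-92.72217018 748.18975536 767.45801335] [ 0.55842163 -0.6420692  -0.52527367]
```

View pics/scene0.png

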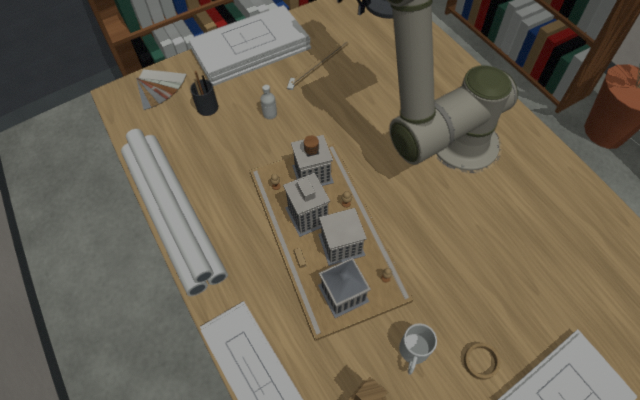

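View pics/side0.png

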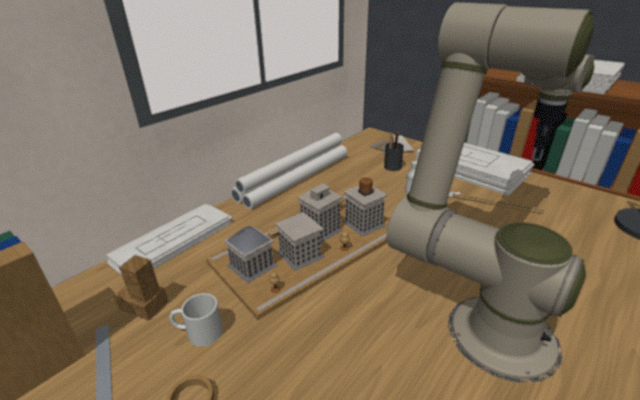

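The scene view shows, from the far end to the near one, the tank roof (312,145), stair head (307,188), flat roof (343,230) and hipped roof (345,278). The mug is at (418,343) and the glue bottle at (269,102). The side view agrees. Next I'll measure the tops.

Run:
```python
from h import *
seeds={'tank':(312,140),'stair':(307,186),'flat':(343,232),'hip':(345,274),'mug':(418,335),'glue':(268,95)}
Ws=np.load('scene_W.npy');Wd=np.load('side_W.npy')
for k,(u,v) in seeds.items():
    p=np.nanmedian(Ws[v-2:v+3,u-2:u+3].reshape(-1,3),0)
    for n,W in(('scene',Ws),('side',Wd)):
        P=W.reshape(-1,3);P=P[np.isfinite(P).all(1)]
        Q=P[(np.hypot(*(P[:,:2]-p[:2]).T)<62)&(P[:,2]>90)]
        if len(Q)<5: print(k,n,p,len(Q));continue
        zt=np.percentile(Q[:,2],99)
        T=Q[Q[:,2]>zt-5]
        r=cv2.minAreaRect(T[:,:2].astype(np.float32))
        print(k,n,'seed',p.round(),'ztop',zt.round(1),'n',len(T),'med',np.median(T,0).round(1),'rect',np.round(r[0],1),np.round(r[1],1),round(r[2],1))
        h,e=np.histogram(Q[:,2],np.arange(90,200,5));print('   ',dict((int(a),int(b)) for a,b in zip(e,h) if b>8))
# top-down ortho render (both)
im=np.zeros((600,560,3),np.uint8); Z=np.full((600,560),-1.)
for n,W in(('scene',Ws),('side',Wd)):
    px=cv2.imread(f'pics/{n}0.png').reshape(-1,3);P=W.reshape(-1,3)
    for q,c in zip(P,px):
        if not np.isfinite(q).all() or q[2]>260: continue
        i=int((750-q[0])/1.2)+0; j=int((340-q[1])/1.2)
        if 0<=i<599 and 0<=j<559 and q[2]>Z[i,j]:
            Z[i:i+2,j:j+2]=q[2]; im[i:i+2,j:j+2]=cv2.applyColorMap(np.uint8([[np.clip(q[2]*1.3,0,255)]]),cv2.COLORMAP_JET)[0,0]//2+c//2
cv2.imwrite('pics/top.png',im)
```

```text
tank scene seed [ 493. -139.  181.] ztop 184.0 n 119 med [ 497.4 -135.8  181.7] rect [ 497.  -136.6] [42.1 38.9] 60.3
    {90: 36, 95: 30, 100: 28, 105: 32, 110: 44, 115: 36, 125: 9, 130: 158, 135: 478, 140: 57, 145: 12, 150: 16, 155: 14, 160: 18, 165: 18, 170: 14, 175: 62, 180: 94}
tank side seed [ 493. -139.  181.] ztop 184.4 n 86 med [ 494.6 -137.7  182.8] rect [ 496.9 -139.9] [41.8 41.2] 66.3
    {90: 55, 95: 51, 100: 52, 105: 50, 110: 58, 115: 125, 130: 32, 135: 277, 140: 103, 145: 15, 150: 21, 155: 19, 160: 18, 165: 21, 170: 19, 175: 22, 180: 77}
stair scene seed [579. -18. 175.] ztop 178.8 n 169 med [584.1 -17.9 176.2] rect [583.5 -18. ] [54. 30.] 83.8
    {90: 27, 95: 32, 100: 34, 105: 31, 110: 29, 115: 33, 120: 34, 125: 27, 135: 17, 140: 317, 145: 515, 150: 31, 155: 19, 160: 15, 165: 17, 170: 77, 175: 127}
stair side seed [579. -18. 175.] ztop 179.2 n 103 med [581.1 -20.1 177.6] rect [583. -21.] [54.2 31.6] 86.2
    {90: 37, 95: 47, 100: 52, 105: 61, 110: 46, 115: 51, 120: 65, 125: 101, 130: 27, 140: 52, 145: 327, 150: 39, 155: 24, 160: 29, 165: 25, 170: 34, 175: 97}
flat sc
[... 629 characters left out ...]
619.3 232.7] [31.4 33.5] 82.6
    {90: 115, 95: 9, 100: 11, 105: 54, 110: 184, 115: 125, 120: 105, 125: 95, 130: 81, 135: 69, 140: 52, 145: 73}
mug scene seed [516. 430.   5.] ztop 95.9 n 33 med [525.3 426.8  92. ] rect [534.6 442.5] [55.9 77.3] 39.6
    {90: 50}
mug side seed [516. 430.   5.] ztop 92.2 n 35 med [514.7 442.9  90.7] rect [529.8 443.5] [48.  75.5] 29.3
    {90: 35}
glue scene seed [ 489. -427.  101.] ztop 134.0 n 15 med [ 493.7 -434.6  130.9] rect [ 490.9 -433.8] [13.8 17.9] 74.6
    {90: 28, 95: 13, 100: 16, 120: 10, 125: 20, 130: 9}
glue side seed [ 489. -427.  101.] ztop 133.3 n 16 med [ 491.3 -433.9  132. ] rect [ 491.3 -435.8] [14.2 25.7] 28.1
    {90: 10, 95: 9, 130: 16}
```

View pics/top.png

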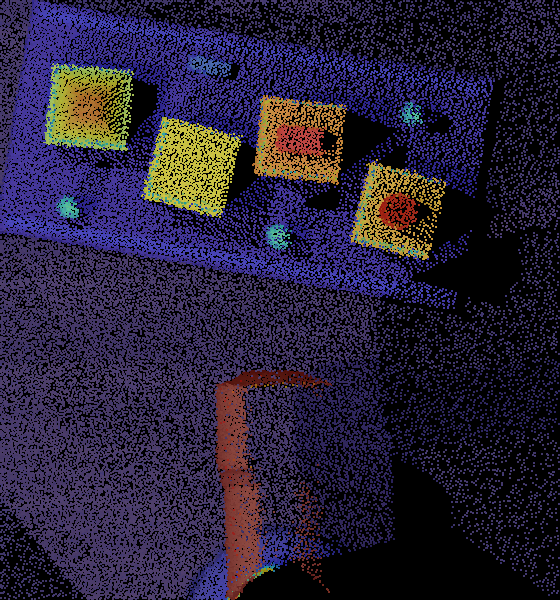

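Fused estimates of the tops in mm: hip (621,234,147), tank (497,-138,182), stair (583,-19.5,177) and flat (550,111,125). I'll shut the fingers and cross to the hipped roof at z≈231, which clears everything.

{"api": "servo_tool", "payload": {
  "commands": [
    [1,[0.022,-0.0198,0],[0,0,0]],
    [1,[0.022,-0.0198,0],[0,0,0]],
    [1,[0.022,-0.0198,0],[0,0,0]],
    [1,[0.022,-0.0198,0],[0,0,0]],
    [1,[0.022,-0.0198,0],[0,0,0]],
    [1,[0.022,-0.0198,0],[0,0,0]],
    [1,[0.022,-0.0198,0],[0,0,0]],
    [1,[0.022,-0.0198,0],[0,0,0]],
    [1,[0.022,-0.0198,0],[0,0,0]],
    [1,[0.022,-0.0198,0],[0,0,0]]
  ]
}}

```text
time_s: 0.93
eef_pos: [295.7, -259.6, 231.2]
ee_rot: [-0.0, 0.992, 0.127, -0.0]
force: [-0.0, 0.2, 0.2]
grip_width: -0.002
grip_force: 0.0
```

{"api": "servo_tool", "payload": {
  "commands": [
    [1,[0.022,-0.0198,0],[0,0,0]],
    [1,[0.022,-0.0198,0],[0,0,0]],
    [1,[0.022,-0.0198,0],[0,0,0]],
    [1,[0.022,-0.0198,0],[0,0,0]],
    [1,[0.022,-0.0198,0],[0,0,0]],
    [1,[0.022,-0.0198,0],[0,0,0]],
    [1,[0.022,-0.0198,0],[0,0,0]],
    [1,[0.022,-0.0198,0],[0,0,0]],
    [1,[0.022,-0.0198,0],[0,0,0]],
    [1,[0.022,-0.0198,0],[0,0,0]]
  ]
}}

```text
time_s: 1.77
eef_pos: [458.7, -12.4, 231.1]
ee_rot: [-0.0, 0.992, 0.127, -0.0]
force: [0.3, -1.0, -0.1]
grip_width: 0.003
grip_force: 0.0
```

{"api": "servo_tool", "payload": {
  "commands": [
    [1,[0.022,-0.0198,0],[0,0,0]],
    [1,[0.022,-0.0198,0],[0,0,0]],
    [1,[0.022,-0.0198,0],[0,0,0]],
    [1,[0.022,-0.0198,0],[0,0,0]],
    [1,[0.022,-0.0198,0],[0,0,0]],
    [1,[0.022,-0.0198,0],[0,0,0]],
    [1,[0.022,-0.0198,0],[0,0,0]],
    [1,[0.022,-0.0198,0],[0,0,0]],
    [1,[0.022,-0.0198,0],[0,0,0]],
    [1,[0.022,-0.0198,0],[0,0,0]]
  ]
}}

```text
time_s: 2.6
eef_pos: [621.7, 234.5, 230.8]
ee_rot: [0.0, 0.992, 0.127, -0.0]
force: [0.8, -1.0, 1.0]
grip_width: -0.002
grip_force: 0.0
```

{"api": "servo_tool", "payload": {
  "commands": [
    [1,[0,0,0.014],[0,0,0]],
    [1,[0,0,0.014],[0,0,0]],
    [1,[0,0,0.014],[0,0,0]],
    [1,[0,0,0.014],[0,0,0]],
    [1,[0,0,0.012],[0,0,0]],
    [1,[0,0,0.004],[0,0,0]],
    [1,[0,0,0.002],[0,0,0]],
    [1,[0,0,0.002],[0,0,0]],
    [1,[0,0,0.002],[0,0,0]],
    [1,[0,0,0.002],[0,0,0]]
  ]
}}

```text
time_s: 3.43
eef_pos: [621.5, 233.2, 151.8]
ee_rot: [-0.0, 0.992, 0.127, 0.001]
force: [0.1, -0.2, 0.4]
grip_width: -0.004
grip_force: 0.0
```

{"api": "servo_tool", "payload": {
  "commands": [
    [1,[0,0,0.002],[0,0,0]],
    [1,[0,0,0.002],[0,0,0]],
    [1,[0,0,0.002],[0,0,0]],
    [1,[0,0,0.001],[0,0,0]],
    [1,[0,0,0.001],[0,0,0]],
    [1,[0,0,0.001],[0,0,0]]
  ]
}}

```text
time_s: 3.93
eef_pos: [621.4, 233.2, 143.5]
ee_rot: [0.0, 0.992, 0.127, 0.001]
force: [-2.9, 0.0, 7.6]
grip_width: 0.003
grip_force: 3.8
```

{"api": "servo_tool", "payload": {
  "commands": [
    [1,[0,0,0.001],[0,0,0]],
    [1,[0,0,0.001],[0,0,0]],
    [1,[0,0,0.001],[0,0,0]],
    [1,[0,0,0.001],[0,0,0]],
    [1,[0,0,0.001],[0,0,0]],
    [1,[0,0,0.001],[0,0,0]]
  ]
}}

```text
time_s: 4.43
eef_pos: [621.4, 233.2, 137.6]
ee_rot: [0.0, 0.992, 0.127, 0.001]
force: [-3.2, -0.6, 7.6]
grip_width: -0.001
grip_force: 3.8
```

{"api": "servo_tool", "payload": {
  "commands": [
    [1,[0,0,0.001],[0,0,0]],
    [1,[0,0,0.001],[0,0,0]],
    [1,[0,0,0.001],[0,0,0]]
  ]
}}

```text
time_s: 4.68
eef_pos: [621.6, 233.2, 136.0]
ee_rot: [0.0, 0.992, 0.127, 0.001]
force: [-8.1, -2.3, 21.3]
grip_width: -0.001
grip_force: 10.5
```

{"api": "servo_tool", "payload": {
  "commands": [
    [1,[0,0,0.001],[0,0,0]],
    [1,[0,0,0.001],[0,0,0]]
  ]
}}

```text
time_s: 4.85
eef_pos: [621.7, 233.2, 135.8]
ee_rot: [0.0, 0.992, 0.127, 0.002]
force: [-13.2, -4.0, 31.5]
grip_width: -0.001
grip_force: 15.8
```

The stop is firm at z≈136 mm, with force rising past 31 N, so the hipped roof is home. I'll hold briefly, rise and cross to the tank.

{"api": "servo_tool", "payload": {
  "commands": [
    [1,[0,0,0],[0,0,0]],
    [1,[0,0,0],[0,0,0]],
    [1,[0,0,0],[0,0,0]],
    [1,[0,0,-0.003],[0,0,0]],
    [1,[0,0,-0.01],[0,0,0]],
    [1,[0,0,-0.02],[0,0,0]],
    [1,[0,0,-0.025],[0,0,0]],
    [1,[0,0,-0.025],[0,0,0]],
    [1,[0,0,-0.015],[0,0,0]],
    [1,[0,0,0],[0,0,0]]
  ]
}}

```text
time_s: 5.68
eef_pos: [622.4, 233.4, 233.5]
ee_rot: [-0.0, 0.992, 0.127, 0.003]
force: [0.2, -0.3, 0.3]
grip_width: -0.002
grip_force: 0.0
```

{"api": "servo_tool", "payload": {
  "commands": [
    [1,[-0.0143,0.0218,0],[0,0,0]],
    [1,[-0.0143,0.0218,0],[0,0,0]],
    [1,[-0.0143,0.0218,0],[0,0,0]],
    [1,[-0.0143,0.0218,0],[0,0,0]],
    [1,[-0.0143,0.0218,0],[0,0,0]],
    [1,[-0.0143,0.0218,0],[0,0,0]],
    [1,[-0.0143,0.0218,0],[0,0,0]],
    [1,[-0.0143,0.0218,0],[0,0,0]],
    [1,[-0.0143,0.0218,0],[0,0,0]],
    [1,[-0.0143,0.0218,0],[0,0,0]]
  ]
}}

```text
time_s: 6.52
eef_pos: [536.9, -14.9, 228.3]
ee_rot: [-0.0, 0.992, 0.127, -0.001]
force: [0.2, 0.1, 0.7]
grip_width: -0.002
grip_force: 0.0
```

{"api": "servo_tool", "payload": {
  "commands": [
    [1,[-0.0143,0.0218,0],[0,0,0]],
    [1,[-0.0143,0.0218,0],[0,0,0]],
    [1,[-0.0143,0.0218,0],[0,0,0]],
    [1,[-0.0143,0.0218,0],[0,0,0]],
    [1,[-0.0143,0.0218,0],[0,0,0]],
    [1,[0,0,0],[0,0,0]],
    [1,[0,0,0],[0,0,0]]
  ]
}}

```text
time_s: 7.1
eef_pos: [495.7, -138.0, 228.5]
ee_rot: [-0.0, 0.992, 0.126, -0.001]
force: [0.6, 1.7, -0.3]
grip_width: -0.004
grip_force: 0.0
```

Run:
```python
from h import *
print(sense()['eef_pos'])
c=capture('side');W=cloud(c);P=W.reshape(-1,3);P=P[np.isfinite(P).all(1)]
W0=np.load('side_W.npy').reshape(-1,3);W0=W0[np.isfinite(W0).all(1)]
for k,p,r in(('hip',(621,233),8),('flat',(550,111),40),('stair',(583,-19.5),12),('tank',(497,-138),16)):
    f=lambda Q:(lambda T:(np.median(T[:,2]).round(1),len(T)))(Q[(np.hypot(*(Q[:,:2]-p).T)<r)&(Q[:,2]>110)&(Q[:,2]<195)])
    print(k,f(W0),f(P))
cv2.imwrite('pics/s1.png',cv2.resize(c['pixels'][120:320,180:420,::-1],None,fx=2.5,fy=2.5))
```

```text
[ 495.65297582 -137.96704294  228.51008754]
hip (np.float64(147.7), 12) (np.float64(137.4), 16)
flat (np.float64(125.8), 373) (np.float64(125.6), 376)
stair (np.float64(177.3), 25) (np.float64(177.5), 26)
tank (np.float64(182.6), 53) (np.float64(182.1), 64)
```

The hipped roof's top went from 147.7 to 137.4, and the others haven't changed. Next I'll press the tank.

{"api": "servo_tool", "payload": {
  "commands": [
    [1,[0.001,0,0.014],[0,0,0]],
    [1,[0,0,0.014],[0,0,0]],
    [1,[0,0,0.01],[0,0,0]],
    [1,[0,0,0.004],[0,0,0]],
    [1,[0,0,0.002],[0,0,0]],
    [1,[0,0,0.002],[0,0,0]],
    [1,[0,0,0.001],[0,0,0]],
    [1,[0,0,0.001],[0,0,0]],
    [1,[0,0,0.001],[0,0,0]],
    [1,[0,0,0.001],[0,0,0]]
  ]
}}

```text
time_s: 7.98
eef_pos: [497.4, -137.2, 180.3]
ee_rot: [0.0, 0.992, 0.127, 0.001]
force: [-1.4, 1.7, 7.3]
grip_width: -0.003
grip_force: 3.7
```

{"api": "servo_tool", "payload": {
  "commands": [
    [1,[0,0,0.001],[0,0,0]],
    [1,[0,0,0.001],[0,0,0]],
    [1,[0,0,0.001],[0,0,0]],
    [1,[0,0,0.001],[0,0,0]],
    [1,[0,0,0.001],[0,0,0]]
  ]
}}

```text
time_s: 8.4
eef_pos: [497.4, -137.2, 175.5]
ee_rot: [0.0, 0.992, 0.127, 0.001]
force: [-1.3, 1.4, 6.3]
grip_width: 0.004
grip_force: 3.8
```

{"api": "servo_tool", "payload": {
  "commands": [
    [1,[0,0,0.001],[0,0,0]],
    [1,[0,0,0.001],[0,0,0]],
    [1,[0,0,0.001],[0,0,0]],
    [1,[0,0,0.001],[0,0,0]],
    [1,[0,0,0.001],[0,0,0]]
  ]
}}

```text
time_s: 8.82
eef_pos: [497.4, -137.2, 170.4]
ee_rot: [0.0, 0.992, 0.127, 0.001]
force: [-3.0, 1.1, 7.3]
grip_width: -0.001
grip_force: 3.8
```

{"api": "servo_tool", "payload": {
  "commands": [
    [1,[0,0,0.001],[0,0,0]],
    [1,[0,0,0.001],[0,0,0]]
  ]
}}

```text
time_s: 8.98
eef_pos: [497.4, -137.2, 168.4]
ee_rot: [0.0, 0.992, 0.127, 0.001]
force: [-3.2, 1.4, 8.4]
grip_width: 0.003
grip_force: 3.8
```

{"api": "servo_tool", "payload": {
  "commands": [
    [1,[0,0,0.001],[0,0,0]],
    [1,[0,0,0.001],[0,0,0]],
    [1,[0,0,0.001],[0,0,0]],
    [1,[0,0,0],[0,0,0]]
  ]
}}

```text
time_s: 9.32
eef_pos: [497.6, -137.3, 167.8]
ee_rot: [0.001, 0.992, 0.127, 0.001]
force: [-9.7, 4.4, 26.3]
grip_width: -0.003
grip_force: 13.4
```

{"api": "servo_tool", "payload": {
  "commands": [
    [1,[0,0,0.001],[0,0,0]],
    [1,[0,0,0],[0,0,0]],
    [1,[0,0,0],[0,0,0]],
    [1,[0,0,0],[0,0,0]],
    [1,[0,0,-0.003],[0,0,0]],
    [1,[0,0,-0.01],[0,0,0]],
    [1,[0,0,-0.02],[0,0,0]],
    [1,[0,0,-0.02],[0,0,0]],
    [1,[0,0,-0.005],[0,0,0]],
    [1,[0,0,0],[0,0,0]]
  ]
}}

```text
time_s: 10.15
eef_pos: [497.6, -137.4, 222.7]
ee_rot: [0.001, 0.992, 0.127, 0.001]
force: [0.1, -0.2, -1.3]
grip_width: 0.001
grip_force: 0.0
```

{"api": "servo_tool", "payload": {
  "commands": [
    [1,[0.014,-0.0115,0],[0,0,0]],
    [1,[0.014,-0.0115,0],[0,0,0]],
    [1,[0.014,-0.0115,0],[0,0,0]],
    [1,[0.014,-0.0115,0],[0,0,0]],
    [1,[0.014,-0.0115,0],[0,0,0]],
    [1,[0.014,-0.0115,0],[0,0,0]],
    [1,[0.014,-0.0115,0],[0,0,0]],
    [1,[0.014,-0.0115,0],[0,0,0]],
    [1,[0,0,0],[0,0,0]],
    [1,[0,0,0],[0,0,0]]
  ]
}}

```text
time_s: 10.98
eef_pos: [582.0, -19.5, 219.9]
ee_rot: [-0.0, 0.992, 0.128, -0.001]
force: [0.7, -0.6, -0.1]
grip_width: 0.001
grip_force: 0.0
```

Run:
```python
from h import *
print(sense()['eef_pos'])
c=capture('side');W=cloud(c);P=W.reshape(-1,3);P=P[np.isfinite(P).all(1)]
for k,p,r in(('hip',(621,233),8),('flat',(550,111),40),('stair',(583,-19.5),12),('tank',(497,-138),16)):
    T=P[(np.hypot(*(P[:,:2]-p).T)<r)&(P[:,2]>110)&(P[:,2]<195)];print(k,np.median(T[:,2]),len(T))
```

```text
[582.01708389 -19.47721005 219.90378397]
hip 137.36222817991575 16
flat 125.63464775485762 377
stair 177.9390281405551 25
tank 168.78062259821803 56
```

The tank is home (182.6 → 168.8). Next is the stair head.

{"api": "servo_tool", "payload": {
  "commands": [
    [1,[0.001,0,0.014],[0,0,0]],
    [1,[0,0,0.014],[0,0,0]],
    [1,[0,0,0.008],[0,0,0]],
    [1,[0,0,0.003],[0,0,0]],
    [1,[0,0,0.001],[0,0,0]],
    [1,[0,0,0.001],[0,0,0]],
    [1,[0,0,0.001],[0,0,0]],
    [1,[0,0,0.001],[0,0,0]],
    [1,[0,0,0.001],[0,0,0]],
    [1,[0,0,0.001],[0,0,0]]
  ]
}}

```text
time_s: 11.87
eef_pos: [583.4, -19.6, 176.4]
ee_rot: [0.0, 0.992, 0.127, 0.0]
force: [0.4, 0.2, -0.0]
grip_width: 0.0
grip_force: 0.1
```

{"api": "servo_tool", "payload": {
  "commands": [
    [1,[0,0,0.001],[0,0,0]],
    [1,[0,0,0.001],[0,0,0]],
    [1,[0,0,0.001],[0,0,0]],
    [1,[0,0,0.001],[0,0,0]],
    [1,[0,0,0.001],[0,0,0]],
    [1,[0,0,0.001],[0,0,0]],
    [1,[0,0,0.001],[0,0,0]]
  ]
}}

```text
time_s: 12.45
eef_pos: [583.4, -19.6, 170.4]
ee_rot: [0.0, 0.992, 0.127, 0.001]
force: [-2.0, -0.1, 7.6]
grip_width: -0.003
grip_force: 3.8
```

{"api": "servo_tool", "payload": {
  "commands": [
    [1,[0,0,0.001],[0,0,0]],
    [1,[0,0,0.001],[0,0,0]],
    [1,[0,0,0.001],[0,0,0]],
    [1,[0,0,0.001],[0,0,0]],
    [1,[0,0,0.001],[0,0,0]]
  ]
}}

```text
time_s: 12.87
eef_pos: [583.5, -19.7, 165.9]
ee_rot: [0.0, 0.992, 0.127, 0.001]
force: [-7.1, 1.3, 18.5]
grip_width: -0.002
grip_force: 8.8
```

{"api": "servo_tool", "payload": {
  "commands": [
    [1,[0,0,0.001],[0,0,0]],
    [1,[0,0,0.001],[0,0,0]]
  ]
}}

```text
time_s: 13.03
eef_pos: [583.6, -19.7, 165.8]
ee_rot: [0.001, 0.992, 0.127, 0.001]
force: [-12.3, 1.5, 31.3]
grip_width: 0.002
grip_force: 15.4
```

{"api": "servo_tool", "payload": {
  "commands": [
    [1,[0,0,0],[0,0,0]],
    [1,[0,0,0],[0,0,0]],
    [1,[0,0,0],[0,0,0]],
    [1,[0,0,-0.003],[0,0,0]],
    [1,[0,0,-0.01],[0,0,0]],
    [1,[0,0,-0.02],[0,0,0]],
    [1,[0,0,-0.02],[0,0,0]],
    [1,[0,0,-0.02],[0,0,0]],
    [1,[0,0,-0.01],[0,0,0]],
    [1,[0,0,0],[0,0,0]]
  ]
}}

```text
time_s: 13.87
eef_pos: [584.0, -19.8, 247.6]
ee_rot: [0.001, 0.992, 0.127, 0.002]
force: [-1.0, -0.1, -0.1]
grip_width: 0.002
grip_force: 0.0
```

Run:
```python
from h import *
print(sense()['eef_pos'])
c=capture('side');W=cloud(c);P=W.reshape(-1,3);P=P[np.isfinite(P).all(1)]
for k,p,r in(('hip',(621,233),8),('flat',(550,111),40),('stair',(583,-19.5),12),('tank',(497,-138),16)):
    T=P[(np.hypot(*(P[:,:2]-p).T)<r)&(P[:,2]>110)&(P[:,2]<195)];print(k,np.median(T[:,2]),len(T))
cv2.imwrite('pics/s2.png',cv2.resize(c['pixels'][160:320,200:400,::-1],None,fx=3.5,fy=3.5))
```

```text
[584.01404693 -19.77729181 247.64317422]
hip 137.52027655694053 18
flat 125.77878805363979 369
stair 167.8239885180315 25
tank 168.88251200814756 59
```

View pics/s2.png

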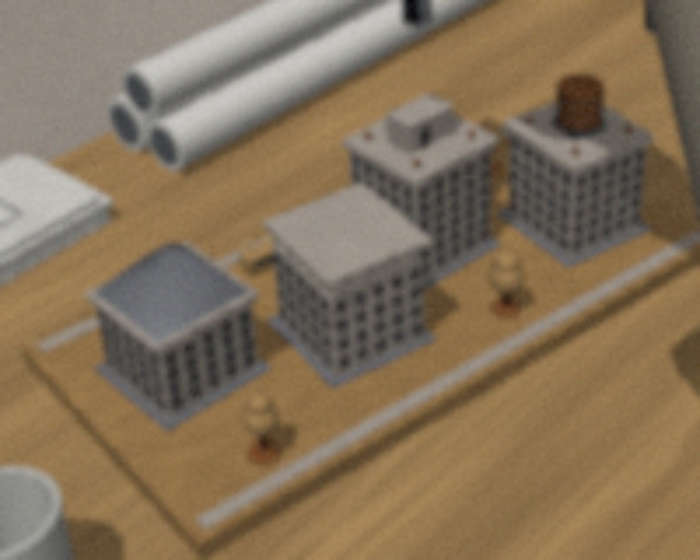

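The crop shows the dowel ends poking through the stair roof (around 415,160) and the tank roof (575,150). The hipped roof (175,290) sits tight, the flat roof (350,230) is still raised, and the visible trees and the bus are standing. All three pressed roofs hit firm stops, so I'm handing in.

```bash
python3 -c "
from rig import *
print(finish_job())"
```

```text
the job is handed in; nothing more can be done
None
```

I pressed the hipped, water-tank and stair-head roofs down to firm stops in that order, left the flat roof raised, disturbed nothing I could see, and handed the job in at about 14 s; no verdict came back.

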